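Find the hidden release key by feel and open the clamp

ROBOT

A 7-joint arm with a two-finger parallel gripper is mounted at the origin on a cart in front of the work surface, level with it; the furniture and walls round the work are solid. World frame = base frame: x ahead of the robot, y to its left, z up, the work surface at z = 0. Lengths are in m, angles in rad, forces in N, time in s.
With the tool pointing down it reaches from about 0.4 to 0.85 m from the base axis. Payload 10.4 kg.
Tool frame: the origin (TCP) lies midway between the tips of the shut fingers; the grasp point (between the pads) lies 19 mm behind it; z points along the fingers, y is the line along which they close (so a half turn about z gives the same grasp; the last joint's range is limited). The gripper opens to 87 mm and grips with 3 to 60 N. Pads are 19 mm wide; open, the fingers measure 117 mm over their backs; the gripper's body (75 mm by 190 mm) begins 51 mm behind the grasp point.
Start: joints at [1.145, 0.332, -0.065, 1.46, 0.022, 1.35, -0.088], TCP at [0.245, -0.575, 0.223] pointing down, gripper open.
Joint ranges: [-2.6, 2.6], [-0.5, 2.12], [-1.47, 1.34], [0.16, 2.42], [-1.27, 4.41], [0.06, 2.06], [-2.6, 2.6]. Speed limits (rad/s): [2.22, 2.22, 2.79, 2.79, 3.14, 3.14, 3.14].

INTERFACE

Orientations are given as a unit quaternion [x, y, z, w].
In Python, from bench import r gives the robot as it stands.
- The arm moves only by the tool arm_command, never from a script. Its argument "moves" is one flat list of numbers, 4 for each row, row after row: the shift along the tool's x, y, z in cm, then the turn about the tool's z in degrees. A call has 1 to 12 rows; each row shifts and turns the commanded pose from where the row before left it, along the tool's axes as they then stand; what a row does not reach is not made up. A row lasts 1/12 s, in which the tool goes at most 41.7 mm and 7.16 degrees, less where a joint would pass 70% of its speed; a pose out of reach is approached as far as the arm can. A call with a gripper value outside its range is refused whole. "fingers" is the opening in per cent of the stroke, from 0 (shut) to 100 (fully open), set as the call begins (left out, the last holds). The fingers move at their own pace and stop on an object; "squeeze" is the grip in N (left out, the last holds). Time passes only in rows, so rows that do not move let the fingers close. It gives the time, the measured TCP pose, the force, the opening and the grip force at its end, in the units of the state.
- r.read_state(): the state, without advancing time (a new reading comes with each control period).
- r.camera(name): name is "side" or "top" or "wrist"; returns the picture (400x640x3 uint8, red, green, blue); there is no depth.
- r.camera_info(name): a dict with "fx", "fy", "cx", "cy" (pixels), "origin" and "attitude" of the camera in the world. Camera axes: x right, y up, looking along -z (the intrinsics and any distortion apply to the point x, -y, -z); pixel columns grow to the right and rows downward; lengths in m; the calibration is good to about 2 mm. The wrist camera is an equidistant fisheye: a pixel r from the principal point sees the ray r / f radians off the axis. A picture is of the moment at which its call begins: read the wrist's pose just before it. camera_info takes no time and is no camera call; for the wrist camera it gives the pose at the moment of the call.
- r.close_job(): hands the job in; it is judged then, once.
The state is a dict: "time": time; "joint_positions": joint angles; "joint_vel": joint speeds; "joint_torque": joint torques, N m; "ee_pos": TCP position; "eef_rot": TCP orientation; "ft_force": force on the tool from outside, world axes, zero at the start; "torque": the same for the moment, N m; "width": finger opening in m; "grip_force": force on a finger pad.
Only numpy, scipy, OpenCV 4.12 (cv2) and the standard library are available. Lean on these libraries where they do the work, as an engineer would, in place of code of your own. Each camera call takes 0.05 s, during which the arm holds its last target. There are 200 camera calls.

TASK

Open the clamp on the fixture that holds the black duct: feel with a fingertip along the black rail at its front for the notch, which is in a different place each time, and press the release key inside the notch fully down, so that the red clamp arm swings up and stays open; then take the hand away. Use the key only: do not touch the clamp arm, and do not pick up or disturb the duct, the screwdriver on the fixture or the other things on the bench.

Things in the scene. Friction and masses are not known exactly. Their poses are not given: they have to be found in the camera images.
- fixture: Clamping fixture, fixed to the bench: aluminium base plate 280 (x) x 300 (y) x 15 mm, origin at the centre of its underside. Along its front (-x) edge runs the black rail, parallel to y. The duct's middle is at x = +65 mm, y = 0; the clamp post, 149 mm high, at x = +65, y = +110 mm.
- rail_mid (a point): Middle of the black rail's flat top, 50 mm above the bench; axes as the fixture. The rail is 40 mm wide (x) and a row of five 46 mm places, centred at y = -92, -46, 0, 46, 92 mm, then 20 mm end blocks. One place, any of the five, is the notch; the rest are rigid and level. A black guard wall 8 mm thick, 8 mm higher than the top, runs along the whole rail's -x side, from x = -20 to -28 mm.
- release_key (a joint): Travel of the release key, straight down: 0 (up) to 0.010 m (fully down). A black plate 34 (x) x 44 (y) mm, it is the floor of the notch (46 mm long, across the whole rail, open on the +x side), 12 mm below the rail top when up, 22 mm when down. It yields to about 10 N, moves slowly with the finger, has no return spring and stays where it is left.
- clamp_arm (a joint): Angle of the red clamp arm (125 mm long, over the top of the duct): 0 closed and level, 0.8 rad fully open, its end then about 240 mm above the bench. Geared to the key: 0.08 rad for each mm of key travel.
- clamp_bar: The red bar of the clamp arm with its rubber foot; origin on its hinge, the bar points to the fixture's -y when closed. Not to be touched.
- duct: Black moulded duct, 82 x 132 x 110 mm, loose in the fixture's nest under the clamp arm; origin at the centre of its underside.
- driver: Yellow screwdriver, 29 x 189 x 28 mm, lying loose on the fixture's base plate between rail and duct; origin at the middle of its underside, long axis y.
- tape: Roll of blue tape, 92 mm across, 24 mm high, flat on the bench; origin at the centre of its underside.
- nipper: Cutters with blue handles, 62 x 140 x 16 mm, on the bench; origin at the middle of the underside.
- glue: White glue bottle with red nozzle, 42 mm across, 119 mm high, standing on the bench; origin at the centre of its underside.
- marker: Marker with blue cap, 14 x 131 x 14 mm, on the bench; origin at the middle of its underside.

How it is judged:
At the end, for the whole second after the job is handed in: The release key is at least 8 mm down of its 10 mm, the clamp arm stands open by at least 0.62 rad and is at rest, and the duct is within 10 mm of where it stood (value of joint release_key above 0.008 m and value of joint clamp_arm above 0.62 rad and velocity of joint clamp_arm below 0.05 rad/s and distance of duct from where it was at the start of the episode below 0.01 m); the robot touches nothing.
It fails at once if the clamp arm is pushed or pulled directly (contact force between any of the arm, the fingers and clamp_bar above 1 N).
It fails at once if the duct is lifted or shifted by more than 10 mm (distance of duct from where it was at the start of the episode above 0.01 m).
It fails at once if the screwdriver, tape, cutters, glue bottle or marker is lifted or moved by more than 20 mm (distance of any of driver, tape, nipper, glue, marker from where it was at the start of the episode above 0.02 m).
It also fails if it takes over 56 s, if anything falls off the work surface, if the arm or the gripper's body presses on something with over 40 N, if the wrist force passes 120 N, or if a joint passes its speed limit or range.

## Working session

There is one attempt and no reset: what is moved stays moved. The work goes in short steps, Python scripts to look and compute and a tool call to move; the robot and the scene stay as the last step left them, time stands still between calls to the robot, and variables do not carry over. Pictures are saved under pics/ and viewed, at most 10 in all, crops included, and the job is handed in when it is done.

Besides the shell and the picture viewer there is one more tool, called after "Emit:" by a JSON object that holds its "api" and its "payload", one argument or row to a line. arm_command: Moves the arm, as the interface text tells. Its arguments: {"type":"object","properties":{"moves":{"type":"array"},"fingers":{"type":"number"},"squeeze":{"type":"number"}},"required":["moves"]}

```bash
mkdir -p pics
python3 - <<'E'
from bench import r
import cv2
s=r.read_state();print(s['time'],s['ee_pos'],s['eef_rot'],s['ft_force'],s['width'])
for n in("top","side"):
    cv2.imwrite(f'pics/{n}0.png',r.camera(n)[:,:,::-1]);print(r.camera_info(n))
E
```

```text
0.0 [ 0.24484155 -0.57464092  0.22178193] [ 9.79786072e-01  2.00046951e-01 -1.67515043e-04 -6.65490957e-04] [-0.02306498  0.30822588  0.18837186] 0.08722269309213339
{'fx': 462.6543064190002, 'fy': 462.6543064190002, 'cx': 321.70820000588026, 'cy': 204.01797454816347, 'origin': array([0.3881825 , 0.16429979, 1.54096317]), 'attitude': array([-0.0567919 ,  0.0404405 ,  0.70547037, -0.70530192])}
{'fx': 516.8959103129409, 'fy': 516.8959103129409, 'cx': 321.0802699034421, 'cy': 202.39277695675548, 'origin': array([ 0.76828042, -0.65795882,  1.42446264]), 'attitude': array([0.28168706, 0.02685864, 0.10398401, 0.95347698])}
```

View pics/top0.png

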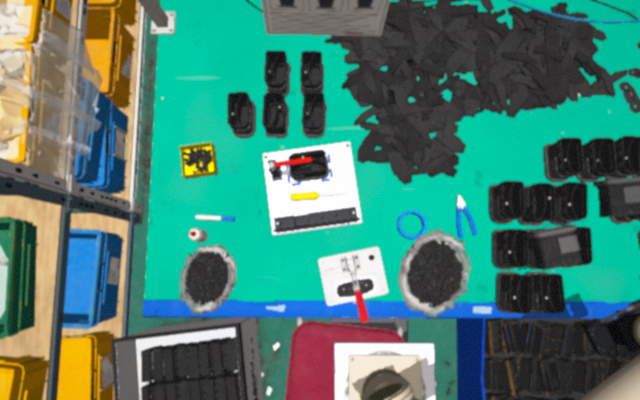

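View pics/side0.png

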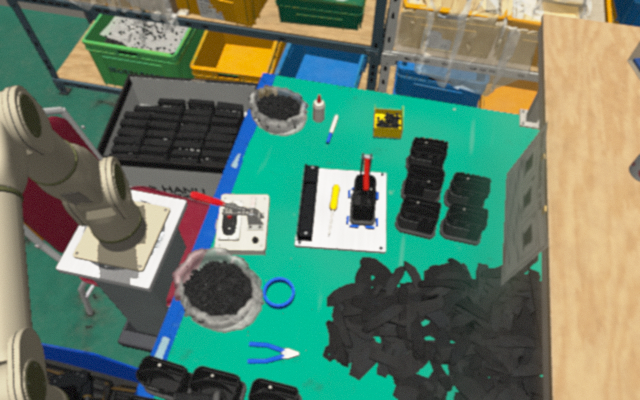

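The top view shows the fixture plate spanning about (263–360, 142–235), with the rail from (274,222) to (357,213) and the red arm at (292,161). The side view shows the rail at about (307,205). Next I'll measure the plate and the rail.

```bash
cat > h.py <<'E'
import numpy as np,cv2
from scipy.spatial.transform import Rotation as R
def ray(ci,uv,z):
    d=R.from_quat(ci['attitude']).as_matrix()@np.array([(uv[0]-ci['cx'])/ci['fx'],-(uv[1]-ci['cy'])/ci['fy'],-1])
    o=ci['origin']; return o+d*(z-o[2])/d[2]
E
python3 - <<'E'
from bench import r
from h import *
for n,win in(("top",(250,130,375,245)),("side",(285,155,395,260))):
    im=cv2.imread(f'pics/{n}0.png');ci=r.camera_info(n)
    x0,y0,x1,y1=win; c=im[y0:y1,x0:x1]
    hsv=cv2.cvtColor(c,cv2.COLOR_BGR2HSV)
    m=((hsv[...,1]<60)&(hsv[...,2]>150)).astype(np.uint8)
    k,l,st,_=cv2.connectedComponentsWithStats(m);i=1+st[1:,4].argmax()
    p=np.argwhere(l==i)[:,::-1]+[x0,y0]
    P=np.array([ray(ci,q,.015)[:2] for q in p])
    rect=cv2.minAreaRect((P*1000).astype(np.float32));print(n,'plate',rect)
    # dark rail: components
    d=(hsv[...,2]<70).astype(np.uint8);k,l,st,_=cv2.connectedComponentsWithStats(d)
    for i in range(1,k):
        if st[i,4]>300:
            p=np.argwhere(l==i)[:,::-1]+[x0,y0]
            P=np.array([ray(ci,q,.054)[:2] for q in p]);print(st[i],cv2.minAreaRect((P*1000).astype(np.float32)))
    cv2.imwrite(f'pics/{n}c.png',cv2.resize(c,None,fx=5,fy=5,interpolation=cv2.INTER_CUBIC))
a=cv2.imread('pics/topc.png');b=cv2.imread('pics/sidec.png')
a=cv2.convertScaleAbs(a[300:575],alpha=3);b=cv2.convertScaleAbs(cv2.rotate(b[:,:250],cv2.ROTATE_90_CLOCKWISE),alpha=3)
w=max(a.shape[1],b.shape[1]);pad=lambda q:cv2.copyMakeBorder(q,0,0,0,w-q.shape[1],cv2.BORDER_CONSTANT)
cv2.imwrite('pics/cmp.png',np.vstack([pad(a),pad(b)]))
E
```

```text
top plate ((655.7138671875, 234.90475463867188), (281.73870849609375, 302.27716064453125), 8.054784774780273)
[109   0  16  32 357] ((788.871826171875, 51.48210144042969), (49.26885986328125, 105.34539794921875), 89.19109344482422)
[ 41  21  36  29 680] ((723.67431640625, 244.62844848632812), (85.04063415527344, 116.42924499511719), 7.529369831085205)
side plate ((654.5206298828125, 230.8379669189453), (279.92333984375, 303.27789306640625), 7.713313579559326)
[ 13  10  20  75 946] ((545.75244140625, 206.50265502929688), (41.90265655517578, 279.7103576660156), 7.950083255767822)
[ 66  20  25  46 818] ((716.9862670898438, 257.29296875), (72.80026245117188, 173.4384307861328), 5.565113544464111)
```

View pics/cmp.png

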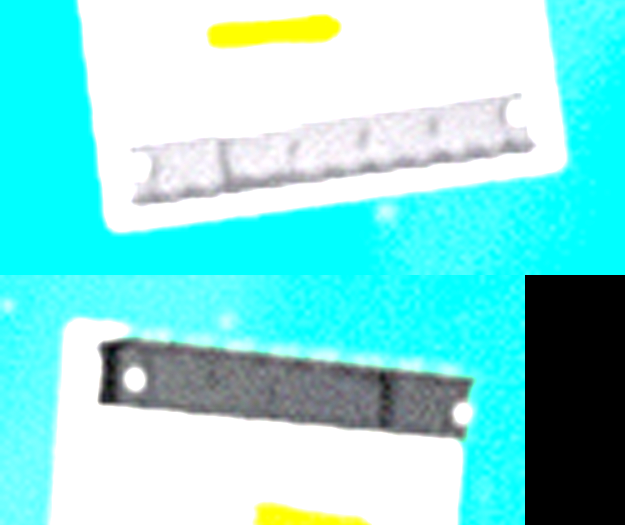

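Emit:
{"api": "arm_command", "payload": {
  "moves": [3, 0, 0, 5, 3, 0, 0, 5, 3, 0, 0, 5.2, 3, -2, 0, 0, 3, -2, 0, 0, 3, -2, 0, 0, 3, -2, 0, 0, 2, -3, 0, 0, 2, -3, 0, 0, 2, -3, 0, 0, 1, -3.5, 0, 0, 1, -3.5, 0, 0],
  "fingers": 0
}}

```text
time: 1.1
ee_pos: [0.4958, -0.28, 0.222]
eef_rot: [0.998, 0.069, -0.0, -0.0]
ft_force: [-0.3, -0.1, 0.0]
width: 0.0152
grip_force: 0.0
```

Run:
```python
from bench import r
from h import *
s=r.read_state();print(s['time'],s['ee_pos'],s['eef_rot'],s['width'])
ci=r.camera_info("top")
th=np.deg2rad(7.9);A=np.array([[np.cos(th),np.sin(th)],[-np.sin(th),np.cos(th)]]);c=np.array([.655,.233])
im=cv2.imread('pics/top0.png')
# black mask of rail at top: rows in fixture coords
for yf in(-100,-50,0,30,60,100):
    for n in("top","side"):
        ci=r.camera_info(n);im=cv2.cvtColor(cv2.imread(f'pics/{n}0.png'),cv2.COLOR_BGR2GRAY).astype(np.float32)
        C=R.from_quat(ci['attitude']).as_matrix();v=[]
        xs=np.arange(-.15,-.06,.002)
        for xf in xs:
            p=np.r_[A.T@[xf,yf/1000]+c,.05];q=C.T@(p-ci['origin'])
            v.append(cv2.getRectSubPix(im,(1,1),(float(ci['cx']-ci['fx']*q[0]/q[2]),float(ci['cy']+ci['fy']*q[1]/q[2])))[0,0])
        v=np.array(v);d=xs[v<120];print(n,yf,d.min(),d.max())
```

```text
1.1 [ 0.49583387 -0.27998498  0.22195072] [ 9.97617253e-01  6.89901893e-02 -3.33571989e-04 -2.42805157e-04] 0.015168257580763862
top -100 -0.13399999999999998 -0.09199999999999994
side -100 -0.13799999999999998 -0.08999999999999994
top -50 -0.13199999999999998 -0.09199999999999994
side -50 -0.13599999999999998 -0.08999999999999994
top 0 -0.13199999999999998 -0.09199999999999994
side 0 -0.13799999999999998 -0.08999999999999994
top 30 -0.13199999999999998 -0.09399999999999994
side 30 -0.13799999999999998 -0.08999999999999994
top 60 -0.13199999999999998 -0.09399999999999994
side 60 -0.13799999999999998 -0.08999999999999994
top 100 -0.13199999999999998 -0.09199999999999994
side 100 -0.13799999999999998 -0.08999999999999994
```

Emit:
{"api": "arm_command", "payload": {
  "moves": [1, -4, 0, 0, 1, -4, 0, 0, 1, -4, 0, 0, 1, -4, 0, 0, 1, -4, 0, 0, 1, -4, 0, 0, 1, -4, 0, 0, 1, -4, 0, 0, 1, -4, 0, 0, 1, -4, 0, 0, 1, -4, 0, 0, 0.8, -4, 0, 0]
}}

```text
time: 2.1
ee_pos: [0.5466, 0.2114, 0.2223]
eef_rot: [0.998, 0.068, -0.0, 0.0]
ft_force: [0.4, 0.0, -0.3]
width: 0.0003
grip_force: 0.0
```

Emit:
{"api": "arm_command", "payload": {
  "moves": [0, -2.6, 0, 0, 0, -2.6, 0, 0, 0, 0, 3, 0, 0, 0, 3, 0, 0, 0, 0, 0, 0, 0, 0, 0]
}}

```text
time: 2.6
ee_pos: [0.5387, 0.2604, 0.1615]
eef_rot: [0.998, 0.069, -0.002, 0.001]
ft_force: [0.5, -0.2, 1.5]
width: 0.0004
grip_force: 0.0
```

Run:
```python
from bench import r
from h import *
s=r.read_state();ci=r.camera_info("wrist");im=r.camera("wrist")[:,:,::-1]
print(s['time'],s['ee_pos'],s['eef_rot'],s['width'],ci)
A=np.array([[np.cos(.138),np.sin(.138)],[-np.sin(.138),np.cos(.138)]]);print('fixture',A@(s['ee_pos'][:2]-[.655,.233]))
cv2.imwrite('pics/w1.png',cv2.convertScaleAbs(im,alpha=2))
```

```text
2.6 [0.53871087 0.26036963 0.1614661 ] [ 9.97643299e-01  6.85906681e-02 -1.65061863e-03  6.66048477e-04] 0.00036699142845133485 {'fx': 309.70691628693146, 'fy': 309.70691628693146, 'cx': 316.56111069111853, 'cy': 204.4561038327291, 'origin': array([0.609864  , 0.27019512, 0.32323661]), 'attitude': array([-0.09884566,  0.08544052, -0.65090586,  0.74783087])}
fixture [-0.11141855  0.04310644]
```

View pics/w1.png

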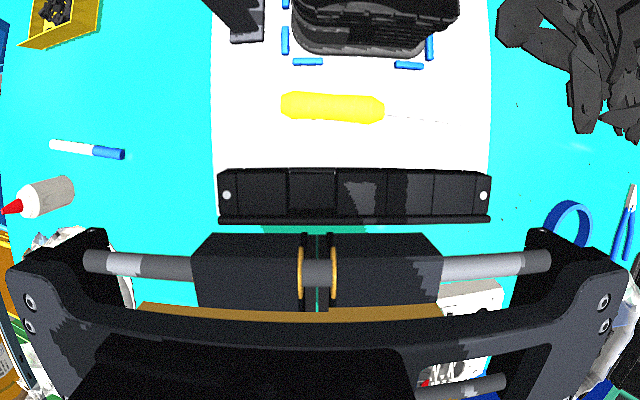

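The wrist view shows the recessed place at (288–337, 167–210). It is second from the left (+y) end, so y_f = +46. I'll go down there and feel for it.

Emit:
{"api": "arm_command", "payload": {
  "moves": [0, -0.2, 3, 0, 0, 0, 3, 0, 0, 0, 3, 0, 0, 0, 1, 0, 0, 0, 0, 0, 0, 0, 0, 0]
}}

```text
time: 3.15
ee_pos: [0.5403, 0.2635, 0.0645]
eef_rot: [0.998, 0.068, 0.001, -0.0]
ft_force: [0.5, -0.6, 0.6]
width: 0.0008
grip_force: 0.0
```

Emit:
{"api": "arm_command", "payload": {
  "moves": [0, 0, 0.3, 0, 0, 0, 0.3, 0, 0, 0, 0.3, 0, 0, 0, 0.3, 0, 0, 0, 0.3, 0, 0, 0, 0, 0]
}}

```text
time: 3.65
ee_pos: [0.539, 0.2629, 0.0469]
eef_rot: [0.998, 0.069, -0.0, 0.0]
ft_force: [0.3, -0.2, -0.1]
width: 0.0002
grip_force: 0.0
```

Below the rail top (0.047 against 0.050) with no contact, so the finger is in the notch. Next I'll feel for the key.

Emit:
{"api": "arm_command", "payload": {
  "moves": [0, 0, 0.2, 0, 0, 0, 0.2, 0, 0, 0, 0.2, 0, 0, 0, 0.2, 0, 0, 0, 0.2, 0, 0, 0, 0.1, 0, 0, 0, 0, 0]
}}

```text
time: 4.23
ee_pos: [0.5393, 0.2631, 0.0368]
eef_rot: [0.998, 0.069, 0.0, 0.0]
ft_force: [-1.3, -0.8, 5.0]
width: 0.0003
grip_force: 2.1
```

Emit:
{"api": "arm_command", "payload": {
  "moves": [0, 0, 0.1, 0, 0, 0, 0.1, 0, 0, 0, 0.1, 0, 0, 0, 0.1, 0, 0, 0, 0.1, 0, 0, 0, 0, 0, 0, 0, 0, 0]
}}

```text
time: 4.82
ee_pos: [0.5393, 0.2632, 0.032]
eef_rot: [0.998, 0.069, 0.0, 0.0]
ft_force: [-2.3, -0.6, 5.7]
width: 0.0001
grip_force: 3.1
```

Emit:
{"api": "arm_command", "payload": {
  "moves": [0, 0, 0.1, 0, 0, 0, 0.1, 0, 0, 0, 0.1, 0, 0, 0, 0.1, 0, 0, 0, 0, 0, 0, 0, 0, 0, 0, 0, 0, 0]
}}

```text
time: 5.4
ee_pos: [0.5393, 0.2632, 0.0285]
eef_rot: [0.998, 0.069, 0.0, 0.0]
ft_force: [-4.6, -3.2, 11.3]
width: 0.0007
grip_force: 5.8
```

Emit:
{"api": "arm_command", "payload": {
  "moves": [0, 0, 0.1, 0, 0, 0, 0, 0, 0, 0, 0, 0, 0, 0, 0, 0]
}}

```text
time: 5.73
ee_pos: [0.5394, 0.2632, 0.0284]
eef_rot: [0.998, 0.069, 0.0, 0.0]
ft_force: [-8.3, -5.2, 21.4]
width: 0.0004
grip_force: 10.6
```

The finger has hit the end stop at z = 0.0284, with the force rising to 21 N and no further travel. The key is fully down, so I'll retreat straight up.

Emit:
{"api": "arm_command", "payload": {
  "moves": [0, 0, -0.5, 0, 0, 0, -1, 0, 0, 0, -2, 0, 0, 0, -3, 0, 0, 0, -3, 0, 0, 0, -3, 0, 0, 0, -3, 0, -1, 0, -3, 0, -2, 0, 0, 0, -2, 0, 0, 0, 0, 0, 0, 0, 0, 0, 0, 0]
}}

```text
time: 6.73
ee_pos: [0.4894, 0.2563, 0.2123]
eef_rot: [0.998, 0.069, 0.001, 0.0]
ft_force: [0.3, -0.2, -0.2]
width: 0.0009
grip_force: 0.0
```

Run:
```python
from bench import r
from h import *
s=r.read_state();print(s['time'],s['ee_pos'],s['ft_force'])
im=r.camera("side")[150:270,220:420,::-1]
cv2.imwrite('pics/s2.png',cv2.resize(im,None,fx=4,fy=4,interpolation=cv2.INTER_CUBIC))
```

```text
6.7333 [0.48942109 0.2563294  0.21231289] [ 0.26088849 -0.24046085 -0.20529366]
```

View pics/s2.png

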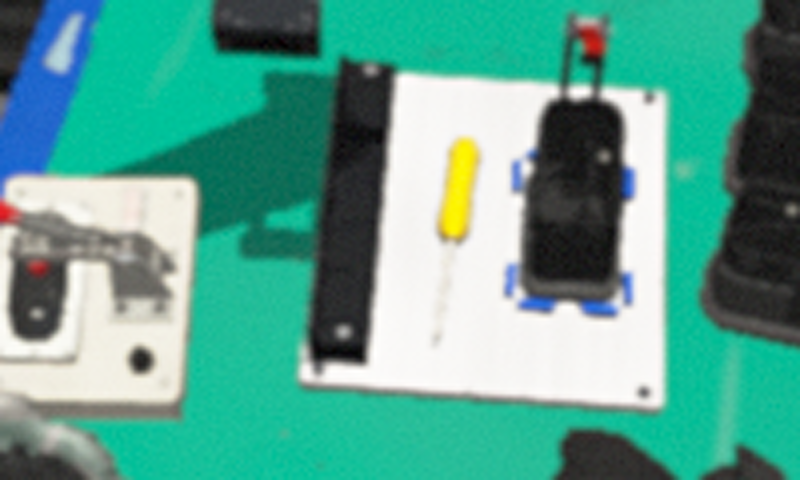

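The clamp arm has swung up: the red bar is now foreshortened at (590,40). The duct and screwdriver haven't moved, and the hand is clear.

```bash
python3 -c "
from bench import r
print(r.close_job())"
```

```text
the job is handed in; nothing more can be done
None
```

I found the notch at y = +46 mm and pressed the key down to its stop; the red clamp arm swung open, the hand is clear, and I handed the job in after about 7 s, though no verdict was returned.

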